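# Aim the dosing nozzle at the open jar

### The job

One of the three jars under the dosing stand has its cap off: get the nozzle ready to fill it. Loosen the clamp knob on top of the post by turning it counter-clockwise to its stop before you move the boom, swing the boom until the nozzle is centred over the mouth of the open jar, then turn the knob clockwise until it is fully tight again. Leave the jars and the other small things on and beside the stand where they are.

Things in the scene. Friction and masses are not known exactly. Their poses are not given: they have to be found in the camera images.
- stand: fixed dosing stand: round blue base plate (360 mm across, 12 mm thick), upright post 26 mm thick near its edge. Origin: on the post axis at table height; the plate's centre lies 110 mm from it towards the stand's -x. Three jar stations (steel discs in the plate) lie 190 mm from the post axis, at boom angles -0.75, 0, +0.75 rad, each with a tick on the white dial. Place and yaw (+-0.35 rad) vary.
- clamp_grip (a point): centre of the black clamp knob's upright grip bar (52 mm long, 13 mm thick, 38 mm tall: 19 mm above and below this point), on the post's axis 236 mm above the table. Its x axis runs along the bar, z is up. The knob itself does not move up or down, and does not turn with the boom.
- clamp (a joint): clamp knob angle in rad: 0 = fully tight (stop), 1.05 = fully loose (stop), growing counter-clockwise seen from above; starts tight (0 to 0.05). At 0 the bar lies at -0.5 rad to the stand's x axis. Turning it takes about 0.1 N m; it stays where it is left.
- boom (a joint): swing of the boom (aluminium bar 20 mm wide, top 200 mm above the table) about the post in rad, counter-clockwise from above; 0 = along the stand's -x; range -1.05 to 1.05; starts between two stations. Friction about 0.25 N m, the same with the knob tight (but move it only when loose); it stays where it is left.
- boom_grip (a point): the boom's hand grip: a black round upright peg 16 mm thick, standing on the boom 130 mm from the post's axis; this point is on its axis 231 mm above the table, 24 mm below the peg's top and 31 mm above the boom's top. The peg turns with the boom.
- nozzle_tip (a point): lower tip of the nozzle under the boom's free end, 190 mm from the post's axis and 140 mm above the table
- open_jar_mouth (a point): centre of the mouth of the one open jar: white plastic, 68 mm across, 92 mm tall, mouth 60 mm across; loose, standing on one of the three stations (which one differs from run to run). The point is at its rim, 104 mm above the table; z up.
- capped_jar1_top (a point): centre of the top of a capped jar: the same white jar closed with a flat white cap 66 mm across, 100 mm tall in all, loose, on another station; the point is 112 mm above the table
- capped_jar2_top (a point): the same for the second capped jar, on the remaining station
- spare_cap: bystander: the open jar's cap, a white disc 66 mm across, 16 mm thick, lying on the base plate; origin under its centre
- dropper: bystander: small amber dropper bottle 26 mm across, 60 mm tall, on the base plate; origin under its centre
- reagent: bystander: glass bottle with a blue cap, 72 mm across, 150 mm tall; origin under its centre
- petri: bystander: closed dish 90 mm across, 16 mm tall; origin under its centre
There are look-alikes about, which are no part of the job. What is shaped like the part that bears capped_jar1_top but orange or purple is not meant. What is shaped like the part that bears capped_jar2_top but pink is not meant.

How it is judged:
By the outcome, as a careful person would: the job done as asked, in the order asked, and still so for the second after the job is handed in, with the robot touching nothing.
It also fails if it takes over 64 s, if anything falls off the work surface, if the arm or the gripper's body presses on something with over 40 N, if the wrist force passes 120 N, or if a joint passes its speed limit or range.

### The arm

A 7-joint arm with a two-finger parallel gripper is mounted at the origin on the work surface. World frame = base frame: x ahead of the robot, y to its left, z up, the work surface at z = 0. Lengths are in m, angles in rad, forces in N, time in s.
With the tool pointing down it reaches from about 0.35 to 0.9 m from the base axis. Payload 7.2 kg.
Tool frame: the origin (TCP) lies midway between the tips of the shut fingers; the grasp point (between the pads) lies 19 mm behind it; y points along the fingers, z is the direction in which the jaws open and shut, and the axes are right-handed (so a half turn about y gives the same grasp; the last joint's range is limited). The gripper opens to 85 mm and grips with 20 to 120 N. Pads are 22 mm wide; open, the fingers measure 114 mm over their backs; the gripper's body (76 mm by 85 mm) begins 54 mm behind the grasp point. The pads swing forward as they close: fully open they stand 13 mm farther back than shut.
Start: joints at [1.14, 0.411, -0.013, 1.596, 0.006, 1.134, -0.082], TCP at [0.222, -0.584, 0.231] pointing down, gripper open.
Joint ranges: [-2.95, 2.95], [-0.29, 1.99], [-1.47, 1.44], [0.14, 2.54], [-1.03, 4.17], [0.13, 1.85], [-2.86, 2.86]. Speed limits (rad/s): [2.39, 2.39, 3.01, 3.01, 3.14, 3.14, 3.14].

### API

Orientations are given as a unit quaternion [w, x, y, z].
In Python, from cell import robot, eyes gives the robot as it stands.
- The arm moves only by the shell command python3 -m creep 'ROWS' [FORCE]. ROWS is JSON, a list that holds one entry, the list of rows, each a list of 7 numbers: the shift along the tool's x, y, z each as a share of 75 cm, from -1 to 1, then the turn, a rotation vector about the tool's x, y, z each as a share of 0.5 rad, from -1 to 1, then the opening, from 0 (shut) to 1 (fully open). In form: [[[dx, dy, dz, wx, wy, wz, hand], ...]]. A call has exactly 8 rows; each row is the pose to reach, as a shift and turn from the pose commanded when the call began, along the tool's axes at that moment; what a row does not reach only later rows make up. A row lasts 1/10 s, in which the tool goes at most 50 mm and 8.59 degrees, less where a joint would pass 70% of its speed; a pose out of reach is approached as far as the arm can. A call with a number of a shift or a turn outside -1 to 1 is refused whole. A call with a gripper value outside its range is refused whole. The fingers move at their own pace and stop on an object; FORCE is the grip in N (left out, the last holds). Time passes only in rows, so rows that repeat a pose let the fingers close, or fill a call up. It gives the time, the measured TCP pose, the force and the opening at its end, in the units of the state.
- robot.state(): the state, without advancing time (a new reading comes with each control period).
- eyes.camera(name): name is "side" or "top"; returns the picture (420x560x3 uint8, red, green, blue); there is no depth.
- eyes.camera_info(name): a dict with "camera_matrix" (3x3 intrinsics, pixels), "k1" (the pictures are not rectified: a ray, as slopes to the right and down, at radius r is drawn at 1 + k1 r^2 times it, then the intrinsics apply), "pose" (4x4, takes a point from camera to world coordinates). Camera axes: x right, y down, z forward; pixel columns grow to the right and rows downward; lengths in m; the calibration is good to about 2 mm. A picture is of the moment at which its call begins. camera_info takes no time and is no camera call.
- robot.close_job(): hands the job in, once; it reports no verdict.
The state is a dict: "t": time; "joint_positions": joint angles; "qvel": joint speeds; "joint_efforts": joint torques, N m; "position": TCP position; "ee_rot": TCP orientation; "wrist_force": force on the tool from outside, world axes, zero at the start; "torque": the same for the moment, N m; "finger_gap": finger opening in m.
Only numpy, scipy, OpenCV 4.12 (cv2) and the standard library are available. Lean on these libraries where they do the work, as an engineer would, in place of code of your own. Each camera call takes 0.05 s, during which the arm holds its last target. There are 200 camera calls.

## Working session

There is one attempt and no reset: what is moved stays moved. The work goes in short steps, Python scripts to look and compute and a shell command to move; the robot and the scene stay as the last step left them, time stands still between calls to the robot, and variables do not carry over. Pictures are saved under pics/ and viewed, about 8 in all and at most 12, crops included, and the job is handed in when it is done.

```bash
ls; mkdir -p pics
python3 - <<'E'
from cell import robot, eyes
import cv2,numpy as np
for n in("side","top"):
    cv2.imwrite(f"pics/{n}0.png",eyes.camera(n)[:,:,::-1])
    i=eyes.camera_info(n);print(n,{k:np.round(v,4).tolist() for k,v in i.items()})
s=robot.state();print({k:np.round(v,3).tolist() for k,v in s.items()})
E
```

```text
pics
side {'camera_matrix': [[413.605, 0.0, 282.0898], [0.0, 413.605, 208.6378], [0.0, 0.0, 1.0]], 'k1': -0.0374, 'pose': [[-0.8342, -0.4206, 0.3567, 0.1441], [-0.5513, 0.6511, -0.5217, 0.4377], [-0.0128, -0.6318, -0.775, 0.9658], [0.0, 0.0, 0.0, 1.0]]}
top {'camera_matrix': [[531.561, 0.0, 284.7328], [0.0, 531.561, 218.3754], [0.0, 0.0, 1.0]], 'k1': -0.1842, 'pose': [[0.0024, -0.9982, 0.0606, 0.4185], [-0.9999, -0.0033, -0.0152, -0.1062], [0.0153, -0.0605, -0.998, 1.6435], [0.0, 0.0, 0.0, 1.0]]}
{'t': 0.1, 'joint_positions': [1.14, 0.412, -0.013, 1.597, 0.006, 1.134, -0.082], 'qvel': [-0.0, -0.0, -0.002, -0.003, -0.0, -0.002, 0.001], 'joint_efforts': [0.004, -60.183, 0.685, -30.008, 0.014, 0.007, -0.0], 'position': [0.222, -0.584, 0.231], 'ee_rot': [0.127, -0.128, 0.696, -0.695], 'wrist_force': [0.046, 0.197, -0.91], 'torque': [0.041, 0.04, 0.038], 'finger_gap': 0.085}
```

View pics/side0.png

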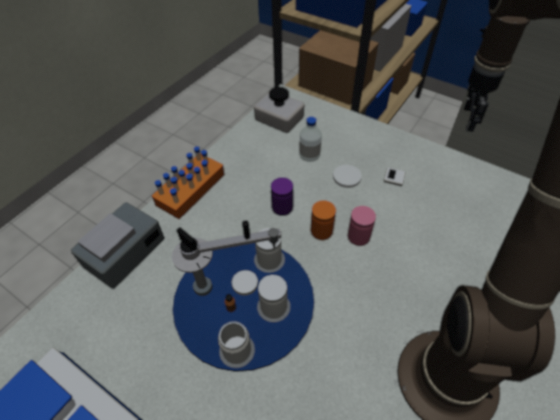

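View pics/top0.png

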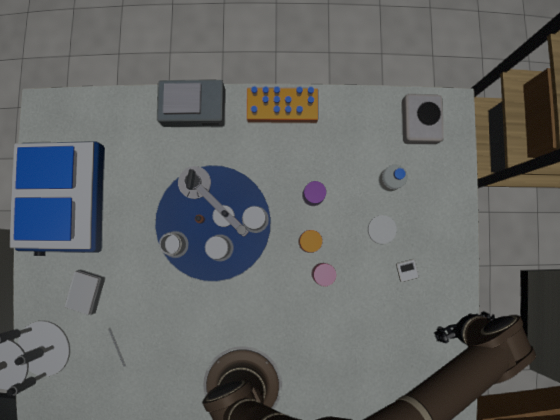

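Side view: the knob is at about (188,240), the boom runs to (273,237), and the peg is at (247,229). Candidates for the open jar, as side / top pixels:
- White jar (235,340) / (173,243): open, with a visible cavity.
- White jar (273,297) / (218,248): capped.
- White jar (269,250) / (255,218): capped.
- Orange, purple and pink jars: look-alikes.

I choose the first and will check it in a close crop.

Run:
```python
import cv2
a=cv2.imread("pics/side0.png")[215:375,160:320];b=cv2.imread("pics/top0.png")[155:285,145:285]
cv2.imwrite("pics/sc.png",cv2.resize(a,(800,800),interpolation=3)[0:600] if 0 else cv2.resize(a,(600,600),interpolation=3))
cv2.imwrite("pics/tc.png",cv2.resize(b,None,fx=4.5,fy=4.5,interpolation=3))
```

```text
(no output)
```

View pics/sc.png

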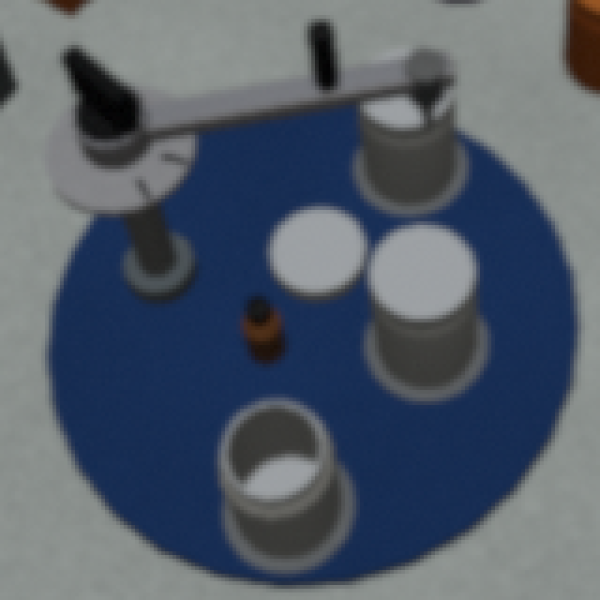

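View pics/tc.png

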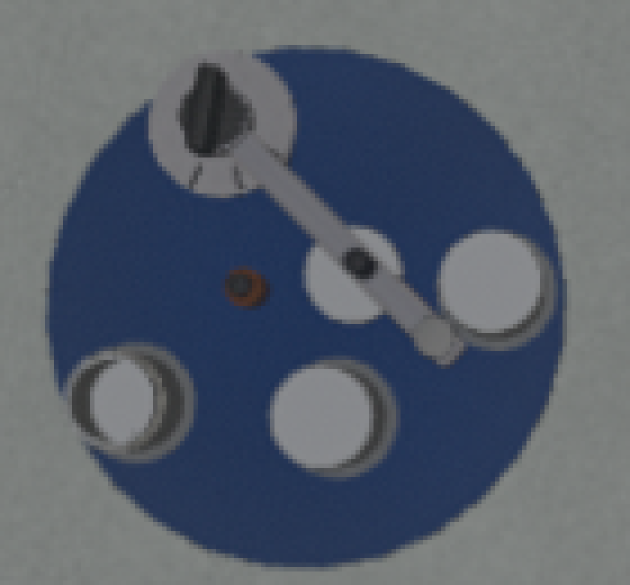

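The crops confirm it: the open jar has its rim at side crop (276,458) and top crop (117,400), with the cavity visible. The two other white jars have flat caps. Next I triangulate the points.

```bash
cat > h.py <<'E'
from cell import robot, eyes
import cv2,numpy as np
from scipy.spatial.transform import Rotation as R
I={n:eyes.camera_info(n) for n in("side","top")}
def ray(n,p):
    i=I[n];K=np.array(i["camera_matrix"]);T=np.array(i["pose"])
    d=(np.array(p)-K[:2,2])/K[0,0];s=d.copy()
    for _ in range(20): s=d/(1+i["k1"]*(s@s))
    v=T[:3,:3]@np.r_[s,1];return T[:3,3],v/np.linalg.norm(v)
def at(n,p,z):
    o,v=ray(n,p);return o+v*(z-o[2])/v[2]
def tri(ps,pt):
    (a,u),(b,v)=ray("side",ps),ray("top",pt)
    k=np.linalg.lstsq(np.c_[u,-v],b-a,rcond=None)[0]
    p,q=a+k[0]*u,b+k[1]*v;return (p+q)/2,np.linalg.norm(p-q)
def proj(n,X):
    i=I[n];K=np.array(i["camera_matrix"]);T=np.array(i["pose"])
    c=T[:3,:3].T@(np.array(X)-T[:3,3]);s=c[:2]/c[2];return s*(1+i["k1"]*(s@s))*K[0,0]+K[:2,2]
E
python3 - <<'E'
from h import *
S=lambda u,v:(160+(u+.5)/3.75-.5,215+(v+.5)/3.75-.5); Tt=lambda u,v:(145+(u+.5)/4.5-.5,155+(v+.5)/4.5-.5)
P={"openrim":((276,458),(117,400),.104),"cap_mid":((423,271),(321,414),.112),"capR":((0,0),(489,281),.112),"peg":((321,26),(360,262),.255),"hub":((428,62),(437,335),.2),"barA":((77,52),(210,68),.255),"barB":((131,97),(204,152),.255)}
for k,(s,t,z) in P.items():
    x,e=tri(S(*s),Tt(*t));print(k,x.round(4),round(e,4),"side@z",at("side",S(*s),z).round(4)[:2],"top@z",at("top",Tt(*t),z).round(4)[:2])
# plate fit
for n in("side","top"):
    im=cv2.imread(f"pics/{n}0.png").astype(int);m=((im[:,:,0]>im[:,:,2]+35)).astype(np.uint8)
    b=(160,215,320,375) if n=="side" else (145,155,285,285)
    mm=np.zeros_like(m);mm[b[1]:b[3],b[0]:b[2]]=m[b[1]:b[3],b[0]:b[2]]
    c=np.vstack(cv2.findContours(mm,0,1)[0]);h=cv2.convexHull(c)[:,0]
    w=np.array([at(n,p,.012)[:2] for p in h])
    from scipy.optimize import least_squares
    r=least_squares(lambda q:np.hypot(*(w-q[:2]).T)-q[2],[*w.mean(0),.18],loss="soft_l1",f_scale=.002);print(n,"plate",r.x.round(4),len(w))
E
```

```text
openrim [0.4385 0.2067 0.0848] 0.0016 side@z [0.4327 0.2122] top@z [0.4376 0.2024]
cap_mid [0.4287 0.0687 0.1089] 0.0012 side@z [0.4272 0.0697] top@z [0.4293 0.0686]
capR [0.5713 0.051  0.3109] 0.2397 side@z [0.7988 0.0564] top@z [ 0.515  -0.0387]
peg [0.518  0.0312 0.2537] 0.0027 side@z [0.5184 0.0326] top@z [0.5168 0.0303]
hub [ 0.4762 -0.0116  0.2004] 0.001 side@z [ 0.4759 -0.012 ] top@z [ 0.4766 -0.0113]
barA [0.6313 0.1208 0.2468] 0.0021 side@z [0.6248 0.1238] top@z [0.6308 0.1201]
barB [0.5834 0.1254 0.2443] 0.0025 side@z [0.578  0.1307] top@z [0.5811 0.1228]
side plate [0.5024 0.0961 0.1761] 46
top plate [0.504  0.0924 0.1765] 46
```

```bash
cat >> h.py <<'E'
POST=np.array([.6085,.125]);YAW=.302
def pose():
    s=robot.state();return np.array(s["position"]),R.from_quat(np.array(s["ee_rot"])[[1,2,3,0]])
def rowto(p,jaw):
    """numbers for target TCP p with tool down, jaw axis (tool z) at world angle jaw"""
    c,r=pose();z=np.array([np.cos(jaw),np.sin(jaw),0]);y=np.array([0,0,-1.]);
    t=R.from_matrix(np.c_[np.cross(y,z),y,z])
    return (r.inv().apply(np.array(p)-c)/.75).round(4),((r.inv()*t).as_rotvec()/.5).round(3)
def bm(b,d): a=YAW+b;return POST-d*np.array([np.cos(a),np.sin(a)])
def overlay(n,im,polys,f=4,box=None):
    x0,y0,x1,y1=box;o=cv2.resize(im[y0:y1,x0:x1],None,fx=f,fy=f,interpolation=3)
    for P,c in polys:
        q=np.array([(proj(n,X)+.5-[x0,y0])*f-.5 for X in P]);cv2.polylines(o,[np.round(q*8).astype(np.int32)],len(P)>2,c,1,16,3)
    return o
def circ(c,r,z): return [[c[0]+r*np.cos(a),c[1]+r*np.sin(a),z] for a in np.linspace(0,6.28,60)]
def rect(c,L,W,a,z):
    u=np.array([np.cos(a),np.sin(a)]);v=np.array([-u[1],u[0]]);return [[*(c+s*u*L/2+t*v*W/2),z] for s,t in((1,1),(1,-1),(-1,-1),(-1,1))]
E
python3 - <<'E'
from h import *
G,Rd,Y,C=(0,255,0),(0,0,255),(0,255,255),(255,255,0)
P=[(circ(bm(-.75,.19),.034,.104),G),(circ(bm(0,.19),.033,.112),G),(circ(bm(.75,.19),.033,.112),G),(rect(POST,.052,.013,YAW-.5+.02,.255),Rd),(circ(bm(.503,.13),.008,.255),Y),(circ(bm(0,.11),.18,.012),C),(circ(bm(-.75,.19),.034,.012),C)]
a=overlay("side",cv2.imread("pics/side0.png"),P,3.7,(165,220,320,375));b=overlay("top",cv2.imread("pics/top0.png"),P,3.7,(150,155,275,285))
h=max(a.shape[0],b.shape[0]);o=np.zeros((h,800,3),np.uint8)
b=b[:,:]
a=a[:,:]
sc=800/(a.shape[1]+b.shape[1]);
o=np.zeros((h,a.shape[1]+b.shape[1],3),np.uint8);o[:a.shape[0],:a.shape[1]]=a;o[:b.shape[0],a.shape[1]:]=b
cv2.imwrite("pics/ov.png",cv2.resize(o,None,fx=sc,fy=sc,interpolation=3))
p,r=pose();print(r.as_matrix().round(3));z=r.as_matrix()[:,2];j=np.arctan2(z[1],z[0]);print("jaw",j,"post r",np.hypot(*POST))
for k in(1,-1):print(rowto([*POST,.34],YAW-.48+k*np.pi/2))
E
```

```text
[[-0.935 -0.001  0.355]
 [-0.355  0.001 -0.935]
 [ 0.    -1.    -0.002]]
jaw -1.2080080544463994 post r 0.6212062861884127
(array([-0.8177, -0.145 , -0.7008]), array([ 1.000e-03, -5.202e+00, -4.000e-03]))
(array([-0.8177, -0.145 , -0.7008]), array([3.000e-03, 1.082e+00, 1.000e-03]))
```

View pics/ov.png

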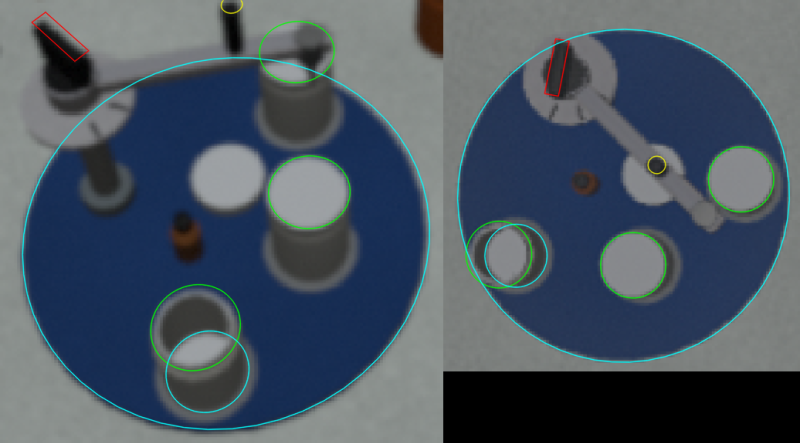

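The model fits both views: post, plate, jar rims, peg and bar all sit within a few mm. Moving to above the knob.

```bash
python3 -m creep '[[[0,-0.145,0,0,0,0,1],[-0.8177,-0.145,-0.7008,0,0.9,0,1],[-0.8177,-0.145,-0.7008,0,0.9,0,1],[-0.8177,-0.145,-0.7008,0,0.9,0,1],[-0.8177,-0.145,-0.7008,0,0.9,0,1],[-0.8177,-0.145,-0.7008,0,0.9,0,1],[-0.8177,-0.145,-0.7008,0,0.9,0,1],[-0.8177,-0.145,-0.7008,0,0.9,0,1]]]' 60
python3 -c "
from h import *
print(rowto([*POST,.34],YAW-.47-np.pi/2))"
```

```text
t: 0.9
position: [0.3878, -0.2791, 0.3065]
ee_rot: [0.031, -0.031, -0.706, 0.706]
wrist_force: [0.9, -0.8, 0.1]
finger_gap: 0.0852
(array([-0.2462, -0.0448, -0.5624]), array([-0.   ,  0.161,  0.   ]))
```

```bash
python3 -m creep '[[[-0.246,-0.045,-0.562,0,0.16,0,1],[-0.246,-0.045,-0.562,0,0.16,0,1],[-0.246,-0.045,-0.562,0,0.16,0,1],[-0.246,-0.045,-0.562,0,0.16,0,1],[-0.246,-0.045,-0.562,0,0.16,0,1],[-0.246,-0.045,-0.562,0,0.16,0,1],[-0.246,-0.045,-0.562,0,0.16,0,1],[-0.246,-0.045,-0.562,0,0.16,0,1]]]'
python3 -m creep '[[[0,0,0,0,0,0,1],[0,0,0,0,0,0,1],[0,0,0,0,0,0,1],[0,0,0,0,0,0,1],[0,0,0,0,0,0,1],[0,0,0,0,0,0,1],[0,0,0,0,0,0,1],[0,0,0,0,0,0,1]]]'
python3 -c "
from h import *
print(rowto([*POST,.34],YAW-.47-np.pi/2),rowto([*POST,.224],YAW-.47-np.pi/2))"
```

```text
t: 1.7
position: [0.5791, 0.0707, 0.3356]
ee_rot: [0.059, -0.059, -0.705, 0.705]
wrist_force: [0.8, -0.4, 0.1]
finger_gap: 0.0854
t: 2.5
position: [0.5785, 0.0688, 0.3358]
ee_rot: [0.059, -0.059, -0.705, 0.705]
wrist_force: [-0.5, -0.3, 0.3]
finger_gap: 0.0854
(array([-0.0269, -0.0056, -0.0806]), array([-0.   ,  0.001, -0.   ])) (array([-0.0269,  0.1491, -0.0806]), array([-0.   ,  0.001, -0.   ]))
```

```bash
python3 -m creep '[[[-0.027,0,-0.081,0,0,0,1],[-0.027,0,-0.081,0,0,0,1],[-0.027,0.05,-0.081,0,0,0,1],[-0.027,0.09,-0.081,0,0,0,1],[-0.027,0.12,-0.081,0,0,0,1],[-0.027,0.149,-0.081,0,0,0,1],[-0.027,0.149,-0.081,0,0,0,1],[-0.027,0.149,-0.081,0,0,0,1]]]'
python3 - <<'E'
from h import *
print(rowto([*POST,.224],YAW-.47-np.pi/2),robot.state()["torque"])
a=cv2.resize(eyes.camera("side")[225-45:225+75,130:250],(400,400),interpolation=3);b=cv2.resize(eyes.camera("top")[140:220,150:230],(400,400),interpolation=3)
cv2.imwrite("pics/g1.png",np.hstack([a,b])[:,:,::-1])
E
```

```text
t: 3.3
position: [0.6087, 0.1257, 0.2243]
ee_rot: [-0.059, 0.059, 0.705, -0.705]
wrist_force: [0.1, 0.8, 0.7]
finger_gap: 0.0853
(array([0.0001, 0.0004, 0.001 ]), array([0.   , 0.002, 0.001])) [-0.01216596  0.00198516  0.03592476]
```

View pics/g1.png

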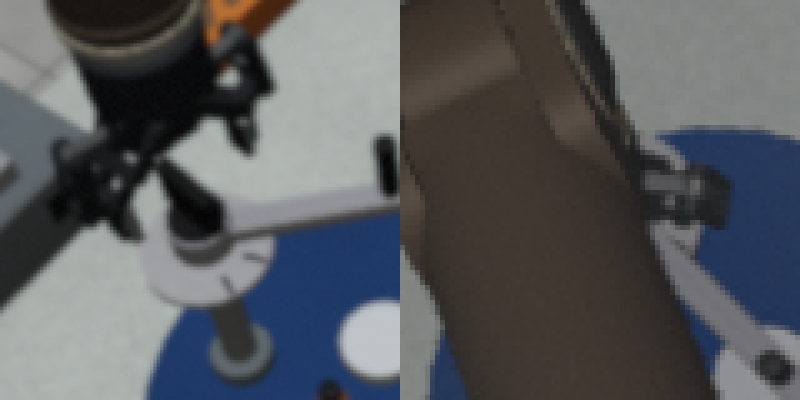

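The side half shows the open fingers straddling the bar (around (185,190)), with nothing else in contact. Closing now.

```bash
python3 -m creep '[[[0,0,0,0,0,0,0.4],[0,0,0,0,0,0,0.3],[0,0,0,0,0,0,0.2],[0,0,0,0,0,0,0.1],[0,0,0,0,0,0,0],[0,0,0,0,0,0,0],[0,0,0,0,0,0,0],[0,0,0,0,0,0,0]]]' 60
python3 -c "
from h import *
print(robot.state()['torque'],pose()[0])"
```

```text
t: 4.2
position: [0.6089, 0.1266, 0.2244]
ee_rot: [-0.058, 0.059, 0.705, -0.704]
wrist_force: [1.3, 4.9, 2.0]
finger_gap: 0.0119
[ 0.92628502 -0.27293698  0.07282437] [0.60892715 0.12661618 0.2243548 ]
```

```bash
python3 -m creep '[[[0,0,0,0,-0.15,0,0],[0,0,0,0,-0.3,0,0],[0,0,0,0,-0.45,0,0],[0,0,0,0,-0.6,0,0],[0,0,0,0,-0.75,0,0],[0,0,0,0,-0.9,0,0],[0,0,0,0,-1,0,0],[0,0,0,0,-1,0,0]]]'
python3 -c "
from h import *
s=robot.state();z=pose()[1].as_matrix()[:,2];print(s['torque'],s['wrist_force'],np.arctan2(z[1],z[0])-YAW+.5+np.pi/2)"
```

```text
t: 5.0
position: [0.6089, 0.1269, 0.2243]
ee_rot: [0.119, -0.118, 0.698, -0.697]
wrist_force: [1.9, 5.3, -0.1]
finger_gap: 0.0119
[ 1.05917658 -0.41034103  0.06748251] [ 1.85482777  5.29026589 -0.07673058] 0.5334698389336558
```

```bash
python3 -m creep '[[[0,0,0,0,-0.15,0,0],[0,0,0,0,-0.3,0,0],[0,0,0,0,-0.45,0,0],[0,0,0,0,-0.6,0,0],[0,0,0,0,-0.75,0,0],[0,0,0,0,-0.9,0,0],[0,0,0,0,-0.96,0,0],[0,0,0,0,-0.96,0,0]]]'
python3 -c "
from h import *
s=robot.state();z=pose()[1].as_matrix()[:,2];print(s['torque'],s['wrist_force'],np.arctan2(z[1],z[0])-YAW+.5+np.pi/2)"
python3 -m creep '[[[0,0,0,0,-0.03,0,0],[0,0,0,0,-0.06,0,0],[0,0,0,0,-0.09,0,0],[0,0,0,0,-0.12,0,0],[0,0,0,0,-0.15,0,0],[0,0,0,0,-0.15,0,0],[0,0,0,0,-0.15,0,0],[0,0,0,0,-0.15,0,0]]]'
python3 -c "
from h import *
s=robot.state();z=pose()[1].as_matrix()[:,2];print(s['torque'],s['wrist_force'],np.arctan2(z[1],z[0])-YAW+.5+np.pi/2)"
```

```text
t: 5.8
position: [0.6088, 0.1273, 0.2244]
ee_rot: [0.281, -0.28, 0.65, -0.649]
wrist_force: [1.4, 6.1, 2.5]
finger_gap: 0.0122
[ 1.15898774 -0.38737934  0.07895621] [1.40502011 6.1389386  2.4586214 ] 1.0131070937342075
t: 6.6
position: [0.6088, 0.1273, 0.2244]
ee_rot: [0.304, -0.303, 0.639, -0.638]
wrist_force: [0.6, 6.3, 1.2]
finger_gap: 0.012
[ 1.39305178 -0.31851988 -0.98071485] [0.63401303 6.28552174 1.21460396] 1.0849517592835662
```

The torque reached 0.98 N m at 1.08 rad, so the knob is at its loose stop. Releasing and rising.

```bash
python3 -m creep '[[[0,0,0,0,0,0,0.4],[0,0,0,0,0,0,0.8],[0,0,0,0,0,0,1],[0,0,0,0,0,0,1],[0,0,0,0,0,0,1],[0,-0.06,0,0,0,0,1],[0,-0.12,0,0,0,0,1],[0,-0.12,0,0,0,0,1]]]'
python3 -c "
from h import *
print(rowto([*bm(.503,.13),.32],YAW+.503-np.pi/2),rowto([*bm(.503,.13),.225],YAW+.503-np.pi/2),bm(.503,.13))"
```

```text
t: 7.4
position: [0.6108, 0.127, 0.3206]
ee_rot: [-0.307, 0.3, -0.638, 0.639]
wrist_force: [0.8, -0.1, 0.5]
finger_gap: 0.0853
(array([ 0.1768, -0.0007, -0.0151]), array([-0.011,  0.166, -0.016])) (array([ 0.1778,  0.126 , -0.0158]), array([-0.011,  0.166, -0.016])) [0.51839554 0.03129202]
```

```bash
python3 -m creep '[[[0.178,0,-0.016,0,0.166,0,1],[0.178,0,-0.016,0,0.166,0,1],[0.178,0,-0.016,0,0.166,0,1],[0.178,0,-0.016,0,0.166,0,1],[0.178,0.06,-0.016,0,0.166,0,1],[0.178,0.1,-0.016,0,0.166,0,1],[0.178,0.132,-0.016,0,0.166,0,1],[0.178,0.132,-0.016,0,0.166,0,1]]]'
python3 -m creep '[[[0,0,0,0,0,0,0.5],[0,0,0,0,0,0,0.3],[0,0,0,0,0,0,0.2],[0,0,0,0,0,0,0.1],[0,0,0,0,0,0,0],[0,0,0,0,0,0,0],[0,0,0,0,0,0,0],[0,0,0,0,0,0,0]]]' 40
python3 -c "
from h import *
s=robot.state();p=pose()[0];print(s['torque'],s['wrist_force'],p)
POST2=np.array([.6088,.1273])
for P in(POST,POST2):
  d=P-p[:2];print(np.hypot(*d),np.arctan2(d[1],d[0])-YAW)
"
```

```text
t: 8.2
position: [0.5134, 0.0297, 0.2119]
ee_rot: [0.275, -0.279, 0.651, -0.65]
wrist_force: [0.6, -0.0, 0.6]
finger_gap: 0.0854
t: 9.0
position: [0.5153, 0.0297, 0.2157]
ee_rot: [-0.277, 0.277, -0.65, 0.651]
wrist_force: [-1.9, 0.1, 6.4]
finger_gap: 0.0148
[ 0.10356757  0.41011228 -0.02878397] [-1.85659271  0.05188984  6.42699731] [0.51530976 0.02970372 0.21572188]
0.13328842082531991 0.49457112121616936
0.1351497694246388 0.5048827124871336
```

```bash
cat >> h.py <<'E'
def arc(total,n=8,C=np.array([.6087,.1265])):
    p,r=pose();o=[]
    for k in range(1,n+1):
        q=R.from_euler('z',total*k/n);d=q.apply(np.r_[p[:2]-C,0])+np.r_[C,p[2]]-p
        t=r.inv().apply(d)/.75;o.append([round(t[0],3),round(t[1],3),round(t[2],3)])
    print(o, "wy/step",-total/n/.5)
E
python3 -c "
from h import *
arc(-.48)"
```

```text
[[np.float64(-0.0), np.float64(-0.0), np.float64(-0.011)], [np.float64(-0.001), np.float64(-0.0), np.float64(-0.021)], [np.float64(-0.003), np.float64(-0.0), np.float64(-0.032)], [np.float64(-0.005), np.float64(-0.0), np.float64(-0.043)], [np.float64(-0.008), np.float64(-0.0), np.float64(-0.053)], [np.float64(-0.012), np.float64(-0.0), np.float64(-0.063)], [np.float64(-0.016), np.float64(-0.0), np.float64(-0.073)], [np.float64(-0.02), np.float64(-0.0), np.float64(-0.083)]] wy/step 0.12
```

```bash
python3 -m creep '[[[0,0,-0.011,0,0.12,0,0],[-0.001,0,-0.021,0,0.24,0,0],[-0.003,0,-0.032,0,0.36,0,0],[-0.005,0,-0.043,0,0.48,0,0],[-0.008,0,-0.053,0,0.6,0,0],[-0.012,0,-0.063,0,0.72,0,0],[-0.016,0,-0.073,0,0.84,0,0],[-0.02,0,-0.083,0,0.96,0,0]]]'
python3 -c "
from h import *
s=robot.state();p=pose()[0];print(s['torque'],s['wrist_force'],p)
for P in(POST,np.array([.6088,.1273])):
  d=P-p[:2];print(np.hypot(*d),np.arctan2(d[1],d[0])-YAW)
arc(-.48)
"
```

```text
t: 9.8
position: [0.4811, 0.0832, 0.2157]
ee_rot: [-0.114, 0.113, -0.698, 0.698]
wrist_force: [1.3, -1.1, 2.9]
finger_gap: 0.015
[-0.22621227 -0.32149382  0.08311466] [ 1.34871083 -1.05503537  2.91802706] [0.48105517 0.0832396  0.21572369]
0.13411232834600112 0.014648823279320489
0.13512979445743853 0.03013261997622607
[[np.float64(-0.0), np.float64(-0.0), np.float64(-0.011)], [np.float64(-0.001), np.float64(-0.0), np.float64(-0.022)], [np.float64(-0.003), np.float64(-0.0), np.float64(-0.032)], [np.float64(-0.005), np.float64(-0.0), np.float64(-0.043)], [np.float64(-0.008), np.float64(-0.0), np.float64(-0.053)], [np.float64(-0.011), np.float64(-0.0), np.float64(-0.063)], [np.float64(-0.015), np.float64(-0.0), np.float64(-0.073)], [np.float64(-0.02), np.float64(-0.0), np.float64(-0.083)]] wy/step 0.12
```

```bash
python3 -m creep '[[[0,0,-0.011,0,0.12,0,0],[-0.001,0,-0.022,0,0.24,0,0],[-0.003,0,-0.032,0,0.36,0,0],[-0.005,0,-0.043,0,0.48,0,0],[-0.008,0,-0.053,0,0.6,0,0],[-0.011,0,-0.063,0,0.72,0,0],[-0.015,0,-0.073,0,0.84,0,0],[-0.02,0,-0.083,0,0.96,0,0]]]'
python3 -c "
from h import *
s=robot.state();p=pose()[0];print(s['torque'],s['wrist_force'],p)
for P in(POST,np.array([.6088,.1273])):
  d=P-p[:2];print(np.hypot(*d),np.arctan2(d[1],d[0])-YAW)
arc(-.28,7)
"
```

```text
t: 10.6
position: [0.4753, 0.1473, 0.2157]
ee_rot: [0.055, -0.056, -0.705, 0.705]
wrist_force: [-1.1, -2.1, 6.2]
finger_gap: 0.0153
[-0.36677396  0.25258447  0.05170334] [-1.09897154 -2.0716106   6.15943998] [0.47529388 0.14728857 0.21571394]
0.13505795761857323 -0.4677881216343355
0.13499417820925358 -0.45061636922106585
[[np.float64(-0.0), np.float64(-0.0), np.float64(-0.007)], [np.float64(-0.001), np.float64(-0.0), np.float64(-0.014)], [np.float64(-0.001), np.float64(-0.0), np.float64(-0.022)], [np.float64(-0.002), np.float64(-0.0), np.float64(-0.029)], [np.float64(-0.003), np.float64(-0.0), np.float64(-0.036)], [np.float64(-0.005), np.float64(-0.0), np.float64(-0.043)], [np.float64(-0.007), np.float64(-0.0), np.float64(-0.05)]] wy/step 0.08
```

```bash
python3 -m creep '[[[0,0,-0.007,0,0.08,0,0],[-0.001,0,-0.014,0,0.16,0,0],[-0.001,0,-0.022,0,0.24,0,0],[-0.002,0,-0.029,0,0.32,0,0],[-0.003,0,-0.036,0,0.4,0,0],[-0.005,0,-0.043,0,0.48,0,0],[-0.007,0,-0.05,0,0.56,0,0],[-0.007,0,-0.05,0,0.56,0,0]]]'
python3 - <<'E'
from h import *
s=robot.state();p=pose()[0];print(s['torque'],s['wrist_force'],p)
for P in(POST,np.array([.6088,.1273])):
  d=P-p[:2];print(np.hypot(*d),np.arctan2(d[1],d[0])-YAW)
for n in("side","top"): cv2.imwrite(f"pics/{n}2.png",eyes.camera(n)[:,:,::-1])
a=cv2.imread("pics/side2.png")[260:380,180:300];b=cv2.imread("pics/top2.png")[180:280,140:240]
cv2.imwrite("pics/n2.png",np.hstack([cv2.resize(x,(400,400),interpolation=3) for x in(a,b)]))
E
```

```text
t: 11.4
position: [0.4866, 0.1844, 0.2157]
ee_rot: [-0.152, 0.153, 0.691, -0.69]
wrist_force: [0.0, 1.2, 5.8]
finger_gap: 0.0154
[ 0.19884361 -0.02731962 -0.06457311] [0.04999594 1.20014647 5.76735758] [0.48660516 0.18439332 0.21571243]
0.13559468502547803 -0.7553960880090571
0.13487485395784546 -0.7390911760032597
```

View pics/n2.png

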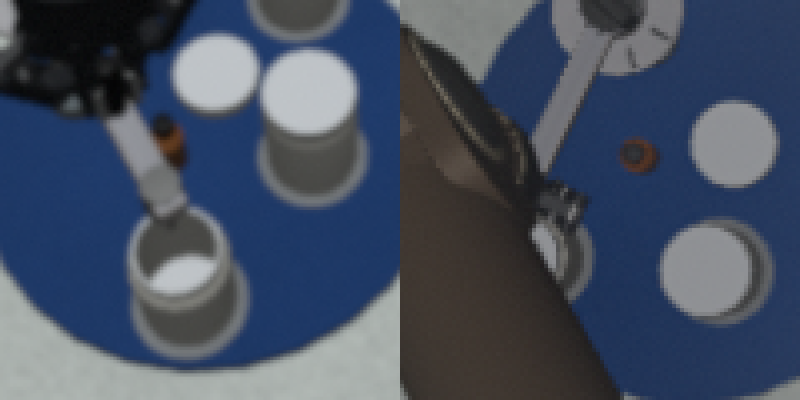

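The side half shows the hub at (163,195) near the jar, but the top half is blocked by the arm. Releasing and retreating for a clear look.

```bash
python3 -m creep '[[[0,0,0,0,0,0,0.4],[0,0,0,0,0,0,0.8],[0,0,0,0,0,0,1],[0,0,0,0,0,0,1],[0,0,0,0,0,0,1],[0,-0.06,0,0,0,0,1],[0,-0.12,0,0,0,0,1],[0,-0.15,0,0,0,0,1]]]'
python3 -c "
from h import *
print(rowto([.45,-.22,.34],-1.2))"
```

```text
t: 12.3
position: [0.4867, 0.1843, 0.3312]
ee_rot: [-0.151, 0.154, 0.691, -0.69]
wrist_force: [0.3, 1.1, 0.0]
finger_gap: 0.0857
(array([-0.1827, -0.0128,  0.5095]), array([ 0.003, -1.611, -0.008]))
```

```bash
python3 -m creep '[[[-0.183,0,0.51,0,-0.9,0,1],[-0.183,0,0.51,0,-0.9,0,1],[-0.183,0,0.51,0,-0.9,0,1],[-0.183,0,0.51,0,-0.9,0,1],[-0.183,0,0.51,0,-0.9,0,1],[-0.183,0,0.51,0,-0.9,0,1],[-0.183,0,0.51,0,-0.9,0,1],[-0.183,0,0.51,0,-0.9,0,1]]]'
python3 - <<'E'
from h import *
for n in("side","top"): cv2.imwrite(f"pics/{n}3.png",eyes.camera(n)[:,:,::-1])
G,Rd,Y,C=(0,255,0),(0,0,255),(0,255,255),(255,255,0)
P=[(circ(bm(-.75,.19),.034,.104),G),(circ(bm(-.75,.13),.008,.255),Y)]
a=overlay("side",cv2.imread("pics/side3.png"),[],4,(175,220,275,370));b=overlay("top",cv2.imread("pics/top3.png"),P,6,(155,165,222,265))
h=600;cv2.imwrite("pics/n3.png",np.hstack([a[:h],b[:h]]))
E
```

```text
t: 13.1
position: [0.4512, -0.1942, 0.3277]
ee_rot: [-0.005, 0.005, -0.707, 0.707]
wrist_force: [1.2, 0.8, 1.3]
finger_gap: 0.085
```

View pics/n3.png

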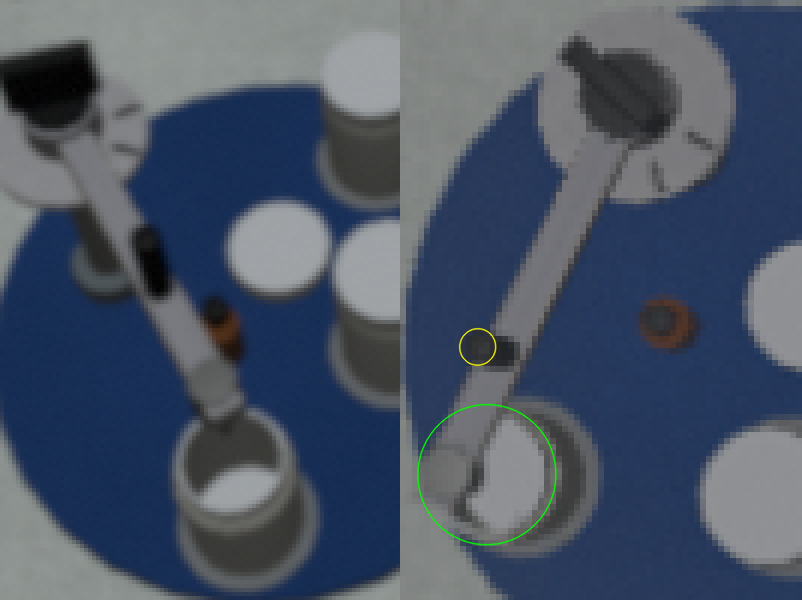

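Run:
```python
from h import *
S1=lambda u,v:(160+(u+.5)/3.75-.5,215+(v+.5)/3.75-.5)
S=lambda u,v:(175+(u+.5)/4-.5,220+(v+.5)/4-.5); T=lambda u,v:(155+(u+.5)/6-.5,165+(v+.5)/6-.5)
print("model jar",bm(-.75,.19),"mid",bm(0,.19))
for p in (S1(276,450),S(235,461)):print("rim side",at("side",p,.104))
for n,s,t,z in(("hub",(212,380),(448,473),.2),("peg",(147,237),(478,347),.255)):
    x,e=tri(S(*s),T(*t));print(n,x.round(4),round(e,4),at("side",S(*s),z)[:2],at("top",T(*t),z)[:2])
    for q in(x[:2],at("top",T(*t),z)[:2],at("side",S(*s),z)[:2]): d=POST-q;print(np.hypot(*d).round(4),(np.arctan2(d[1],d[0])-YAW).round(4))
G,Y=(0,255,0),(0,255,255)
o=[]
for n,box in(("side",(200,290,260,370)),("top",(157,215,217,275))):
    im=cv2.imread(f"pics/{n}0.png");a=cv2.resize(im[box[1]:box[3],box[0]:box[2]],None,fx=6.6,fy=6.6,interpolation=3)
    P=[(circ(bm(-.75,.19),.034,.104),G),(circ(bm(-.75,.19),.03,.104),Y)]
    b=overlay(n,im,P,6.6,box);o.append([x[:396] for x in (a,b)])
c=cv2.hconcat([o[0][1],o[1][1]]);cv2.imwrite("pics/rim.png",c)
```

```text
model jar [0.43725011 0.20730112] mid [0.42709873 0.06848825]
rim side [0.43563989 0.20839142 0.104     ]
rim side [0.43505039 0.20865472 0.104     ]
hub [ 0.4869  0.089  -0.0525] 0.1272 [0.43776607 0.20726129] [0.43747774 0.02238423]
0.1269 -0.0139
0.1994 0.2384
0.1895 -0.751
peg [0.5467 0.0651 0.0429] 0.1226 [0.48976653 0.18215749] [0.49172525 0.00479019]
0.0861 0.4678
0.1676 0.4979
0.1318 -0.7507
```

View pics/rim.png

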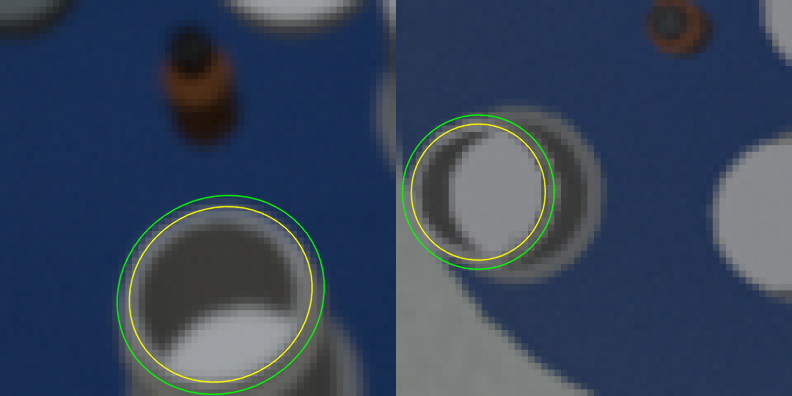

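Run:
```python
from h import *
S=lambda u,v:(175+(u+.5)/4-.5,220+(v+.5)/4-.5); T=lambda u,v:(155+(u-400+.5)/6-.5,165+(v+.5)/6-.5)
for n,s,t,z in(("hub",(212,380),(448,473),.2),("peg",(147,237),(478,347),.255)):
    x,e=tri(S(*s),T(*t));print(n,x.round(4),round(e,4),at("side",S(*s),z)[:2],at("top",T(*t),z)[:2])
    for q in(x[:2],at("top",T(*t),z)[:2],at("side",S(*s),z)[:2]): d=POST-q;print(np.hypot(*d).round(4),(np.arctan2(d[1],d[0])-YAW).round(4))
print("home",rowto([.6088,.1273,.33],YAW-.5+1.05-np.pi/2))
```

```text
hub [0.4373 0.2063 0.1988] 0.0021 [0.43776607 0.20726129] [0.4364662  0.20541878]
0.1895 -0.7455
0.1899 -0.7393
0.1895 -0.751
peg [0.4911 0.1814 0.2525] 0.0003 [0.48976653 0.18215749] [0.49108751 0.18094375]
0.1302 -0.7495
0.1301 -0.7466
0.1318 -0.7507
home (array([-0.2139, -0.0053, -0.4349]), array([-0.004, -1.695,  0.005]))
```

The nozzle is at (0.437, 0.206) and the jar mouth at (0.437, 0.207), so they agree to about 1 mm, with the boom at -0.746. Now to the knob to tighten it.

```bash
python3 -m creep '[[[-0.214,-0.005,-0.435,0,-1,0,1],[-0.214,-0.005,-0.435,0,-1,0,1],[-0.214,-0.005,-0.435,0,-1,0,1],[-0.214,-0.005,-0.435,0,-1,0,1],[-0.214,-0.005,-0.435,0,-1,0,1],[-0.214,-0.005,-0.435,0,-1,0,1],[-0.214,-0.005,-0.435,0,-1,0,1],[-0.214,-0.005,-0.435,0,-1,0,1]]]'
python3 -c "
from h import *
print(rowto([.6088,.1273,.33],YAW-.5+1.05-np.pi/2))"
```

```text
t: 14.0
position: [0.6075, 0.1435, 0.3305]
ee_rot: [0.182, -0.182, 0.685, -0.682]
wrist_force: [-0.6, 0.9, -0.5]
finger_gap: 0.0853
(array([0.0092, 0.0006, 0.0196]), array([ 0.007, -0.66 , -0.003]))
```

```bash
python3 -m creep '[[[0.009,0,0.02,0,-0.3,0,1],[0.009,0,0.02,0,-0.66,0,1],[0.009,0,0.02,0,-0.66,0,1],[0.009,0,0.02,0,-0.66,0,1],[0.009,0,0.02,0,-0.66,0,1],[0.009,0,0.02,0,-0.66,0,1],[0.009,0,0.02,0,-0.66,0,1],[0.009,0,0.02,0,-0.66,0,1]]]'
python3 -c "
from h import *
print(rowto([.6088,.1273,.224],YAW-.5+1.05-np.pi/2))"
```

```text
t: 14.8
position: [0.609, 0.1201, 0.3313]
ee_rot: [-0.29, 0.29, -0.645, 0.645]
wrist_force: [0.8, -0.6, 0.9]
finger_gap: 0.085
(array([-0.007 ,  0.1431, -0.0066]), array([-0.   , -0.016, -0.   ]))
```

```bash
python3 -m creep '[[[-0.007,0,-0.007,0,-0.016,0,1],[-0.007,0.04,-0.007,0,-0.016,0,1],[-0.007,0.08,-0.007,0,-0.016,0,1],[-0.007,0.12,-0.007,0,-0.016,0,1],[-0.007,0.143,-0.007,0,-0.016,0,1],[-0.007,0.143,-0.007,0,-0.016,0,1],[-0.007,0.143,-0.007,0,-0.016,0,1],[-0.007,0.143,-0.007,0,-0.016,0,1]]]'
python3 -c "
from h import *
print(rowto([.6088,.1273,.224],YAW-.5+1.05-np.pi/2),robot.state()['wrist_force'])"
python3 -m creep '[[[0,0,0,0,0,0,0.4],[0,0,0,0,0,0,0.3],[0,0,0,0,0,0,0.2],[0,0,0,0,0,0,0.1],[0,0,0,0,0,0,0],[0,0,0,0,0,0,0],[0,0,0,0,0,0,0],[0,0,0,0,0,0,0]]]' 60
python3 -m creep '[[[0,0,0,0,0.15,0,0],[0,0,0,0,0.3,0,0],[0,0,0,0,0.45,0,0],[0,0,0,0,0.6,0,0],[0,0,0,0,0.75,0,0],[0,0,0,0,0.9,0,0],[0,0,0,0,1,0,0],[0,0,0,0,1,0,0]]]'
python3 -c "
from h import *
s=robot.state();z=pose()[1].as_matrix()[:,2];print(s['torque'],s['wrist_force'],np.arctan2(z[1],z[0])-YAW+.5+np.pi/2)"
```

```text
t: 15.6
position: [0.6093, 0.1281, 0.2255]
ee_rot: [-0.293, 0.292, -0.644, 0.644]
wrist_force: [0.6, 0.1, 1.0]
finger_gap: 0.0856
(array([0.0012, 0.002 , 0.0002]), array([-0.002,  0.002, -0.004])) [0.62791794 0.0947834  0.97990696]
t: 16.4
position: [0.6087, 0.1274, 0.2242]
ee_rot: [-0.292, 0.292, -0.644, 0.644]
wrist_force: [0.6, -0.9, 3.5]
finger_gap: 0.0123
t: 17.2
position: [0.6088, 0.1272, 0.2242]
ee_rot: [-0.124, 0.124, -0.696, 0.696]
wrist_force: [0.2, -1.7, 2.8]
finger_gap: 0.0124
[-0.30171362  0.05173117 -0.10307198] [ 0.20550729 -1.72898011  2.83013089] 0.5497566961504159
```

```bash
python3 -m creep '[[[0,0,0,0,0.15,0,0],[0,0,0,0,0.3,0,0],[0,0,0,0,0.45,0,0],[0,0,0,0,0.6,0,0],[0,0,0,0,0.75,0,0],[0,0,0,0,0.9,0,0],[0,0,0,0,1,0,0],[0,0,0,0,1,0,0]]]'
python3 -c "
from h import *
s=robot.state();z=pose()[1].as_matrix()[:,2];print(s['torque'],s['wrist_force'],np.arctan2(z[1],z[0])-YAW+.5+np.pi/2)"
python3 -m creep '[[[0,0,0,0,0.04,0,0],[0,0,0,0,0.08,0,0],[0,0,0,0,0.12,0,0],[0,0,0,0,0.16,0,0],[0,0,0,0,0.19,0,0],[0,0,0,0,0.19,0,0],[0,0,0,0,0.19,0,0],[0,0,0,0,0.19,0,0]]]'
python3 -c "
from h import *
s=robot.state();z=pose()[1].as_matrix()[:,2];print(s['torque'],s['wrist_force'],np.arctan2(z[1],z[0])-YAW+.5+np.pi/2)"
```

```text
t: 18.0
position: [0.6089, 0.1269, 0.2242]
ee_rot: [0.052, -0.052, -0.705, 0.705]
wrist_force: [0.6, -2.2, 3.7]
finger_gap: 0.0119
[-0.50170252  0.00380076 -0.09565048] [ 0.59068929 -2.22833971  3.69190702] 0.050883090178901025
t: 18.8
position: [0.6088, 0.1269, 0.2242]
ee_rot: [0.085, -0.085, -0.702, 0.702]
wrist_force: [0.2, -4.7, 5.1]
finger_gap: 0.0118
[-0.97261869 -0.03363028  1.22212791] [ 0.1506974  -4.73093114  5.06975558] -0.04248211444480532
```

The torque reversed to +1.22 N m at -0.04 rad, so the knob is at its tight stop. Releasing and retreating.

```bash
python3 -m creep '[[[0,0,0,0,0,0,0.4],[0,0,0,0,0,0,0.8],[0,0,0,0,0,0,1],[0,0,0,0,0,0,1],[0,0,0,0,0,0,1],[0,-0.06,0,0,0,0,1],[0,-0.12,0,0,0,0,1],[0,-0.14,0,0,0,0,1]]]'
python3 -c "
from h import *
print(rowto([.45,-.22,.34],-1.75))"
```

```text
t: 19.6
position: [0.61, 0.1283, 0.3341]
ee_rot: [-0.083, 0.088, 0.703, -0.701]
wrist_force: [1.1, 0.1, -0.3]
finger_gap: 0.0855
(array([ 0.0956, -0.0101,  0.5019]), array([ 0.006, -0.126, -0.012]))
```

```bash
python3 -m creep '[[[0.096,0,0.502,0,0,0,1],[0.096,0,0.502,0,0,0,1],[0.096,0,0.502,0,0,0,1],[0.096,0,0.502,0,0,0,1],[0.096,0,0.502,0,0,0,1],[0.096,0,0.502,0,0,0,1],[0.096,0,0.502,0,0,0,1],[0.096,0,0.502,0,0,0,1]]]'
python3 - <<'E'
from h import *
for n in("side","top"): cv2.imwrite(f"pics/{n}4.png",eyes.camera(n)[:,:,::-1])
G,Rd,Y=(0,255,0),(0,0,255),(0,255,255)
P=[(circ(bm(-.75,.19),.034,.104),G),(circ(bm(-.75,.13),.008,.255),Y),(rect(POST,.052,.013,YAW-.5,.255),Rd)]
a=overlay("side",cv2.imread("pics/side4.png"),P,4,(175,225,275,370));b=overlay("top",cv2.imread("pics/top4.png"),[],6,(155,165,222,265))
cv2.imwrite("pics/n4.png",np.hstack([a[:580],b[:580]]))
for n in("side","top"):
    d=cv2.absdiff(cv2.imread(f"pics/{n}4.png"),cv2.imread(f"pics/{n}3.png")).max(2);ys,xs=np.where(d>30);m=(xs<300)&(ys<380)&(xs>140)&(ys>150)
    print(n,[(xs[m].min(),xs[m].max(),ys[m].min(),ys[m].max()) if m.any() else None])
E
```

```text
t: 20.4
position: [0.4463, -0.2242, 0.3293]
ee_rot: [0.087, -0.087, -0.701, 0.702]
wrist_force: [0.8, -0.6, 0.0]
finger_gap: 0.0851
side [(np.int64(173), np.int64(200), np.int64(227), np.int64(248))]
top [(np.int64(181), np.int64(299), np.int64(169), np.int64(379))]
```

View pics/n4.png

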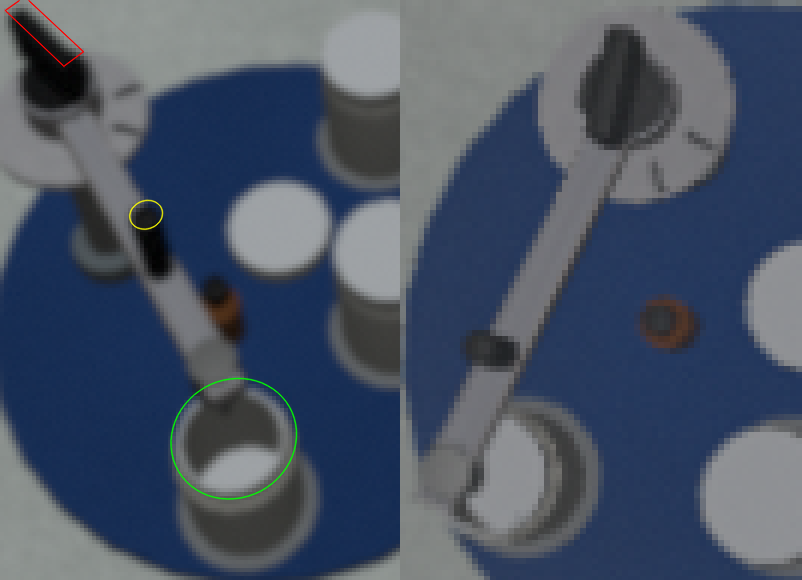

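The last picture shows the boom and jars unmoved: in the side view the only change since the previous picture is at the knob. The knob bar is back in its tight direction, and the hub is over the open jar.

```bash
python3 -c "
from cell import robot
print(robot.close_job())"
```

```text
the job is handed in; nothing more can be done
None
```

The nozzle is now over the open jar, the one at the -0.75 station, and the knob is tight again. I handed the job in at about 20 s of the 64 s allowed; no verdict is reported.

**Order of work:**
1. I turned the knob counter-clockwise to its loose stop. The torque rose to 0.98 N m there.
2. I swung the boom by its peg to about -0.746 rad.
3. I turned the knob clockwise to its tight stop, where the torque reached 1.22 N m.
4. I released the knob and moved the arm clear.

**Last checks:**
- **Centring:** before tightening, I measured the nozzle hub from two views at (0.437, 0.206). The jar mouth is at about (0.437, 0.207), so they agree to about 1 mm. The nozzle tip itself was not measured.
- **Nothing else moved:** after tightening, the side view showed only the knob changed. I saw no movement of the jars, spare cap or dropper in the crops. I did not check the reagent bottle and petri dish.

**Disagreements:**
- The first two-view fix of the jar rim came out about 2 cm low because I misread the rim's ellipse. I corrected it using the rim overlay and the dial station position.
- The two cameras differ by about 2 mm, and the arm felt the post about 2 mm further in +y than the cameras placed it.

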